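# Top up a sprung jar magazine

### The job

Load the red-capped sample jar into the jar magazine, behind the blue-capped jar that is already in it: draw the sprung follower back by its red lever just until you feel the rubber buffer, lean the lever aside so that it hooks into the notch of the park gate and stays there by itself, and set the jar down upright and gently in the gap. Then unhook the lever, stand it upright again and ease the follower forward by hand, never letting it snap, until it presses both jars up against the front stop, and let go. Do not strain the lever against the buffer or the gate, and leave the white-capped jar, the timer and the bowl where they are.

Things in the scene. Friction and masses are not known exactly. Their poses are not given: they have to be found in the camera images.
- magazine: Heavy aluminium jar magazine, 338 x 86 mm, fixed to the bench. Origin on the bench under the channel's middle line, 120 mm behind the front stop's face. x runs along the channel from the stop to the rear (the follower is drawn back along +x, its spring drives it along -x), y across, z up. A grey reader housing, 90 mm high, stands beyond the stop, to x = -172 mm
- first_place (a point): Middle of the first jar's place (against the front stop) on the channel's floor, 8 mm above the bench, magazine x = -93 mm; axes as the magazine's
- second_place (a point): Middle of the second jar's place (pressed against the first) on the channel's floor, 8 mm above the bench, magazine x = -39 mm. The channel is 58 mm wide between rails 46 mm high above the bench, on top of them flared lips to 54 mm, 67 mm wide at the top; it is open from above from the stop (x = -120 mm) to x = +12 mm, where a steel bridge 50 mm high begins
- slot (a point): Point on the bridge's top (50 mm high) in the middle of the lever's slot, magazine x = 90 mm. On the bridge lies the dark steel park gate (56 mm high, its clamp knob 65 mm): a plate along the slot's -y side that keeps the lever upright until it has passed the plate's rear end. Behind that end is the notch, 14 mm long for the 10 mm stem, open to -y, then a buffer, 61 mm high
- follower_face (a point): Front face of the follower's pusher plate, mid-width, 28 mm above the bench (plate 11 to 44 mm); magazine x = -66 mm + follower value. Where the gate is clamped is not measured: in its notch the lever holds the follower at some value from 0.060 to 0.094 m, and the stem meets the rubber buffer 4 mm farther back, which gives slightly. Over 20 N on the buffer or 30 N on the steel gate is too much
- follower (a joint): How far the follower is drawn back along the magazine's +x, m. 0: it touches one jar; 0.054: it presses on two jars. Its spring pushes with 3.5 N at 0, 6 N at 0.054, 7.5 N at 0.08. Let go while drawn back and not hooked, it snaps forward; faster than 0.25 m/s is too fast
- lever (a joint): Lean of the lever, rad. 0: upright; 0.34: full lean to the magazine's -y side. It turns about a line along the magazine's x at y = 0, 18 mm above the bench, and stays where it is left. Hooked in the notch it leans 0.22 to 0.34; the plate's rear end is undercut by 11 degrees, so the spring holds the stem in: draw back 2 or 3 mm to unhook
- lever_grip (a point): Middle of the lever's red round sleeve (18 mm in diameter, 40 mm long), 93 mm above the bench when upright, 75 mm from the line about which the lever turns; it moves with the follower: magazine x = 19 mm + follower value. The steel stem below it is 10 mm in diameter
- jar_red_center (a point): Centre, half-way up, of the sample jar with the red screw cap, 54 mm in diameter, 92 mm high with its cap, about 0.14 kg, standing on the bench. Grip it across the upper half
- jar_blue_center (a point): Centre, half-way up, of the blue-capped jar of the same size that already stands in the magazine's first place
- jar_white_center (a point): Centre, half-way up, of the white-capped jar of the same size, standing on the bench: bystander
- timer: White bench timer, 60 x 60 x 18 mm, lying on the bench: bystander. Origin: centre of its underside
- bowl: Empty steel bowl, 103 mm across, 45 mm high: bystander. Origin: centre of its underside
Things that resemble listed ones, but are neither listed nor needed, are in the scene too. Several things look just like the part that bears jar_red_center: the one meant starts farthest to the robot's right.

How it is judged:
By the outcome, as a careful person would: the job done as asked, in the order asked, and still so for the second after the job is handed in, with the robot touching nothing.
It also fails if it takes over 67 s, if anything falls off the work surface, if the arm or the gripper's body presses on something with over 40 N, if the wrist force passes 120 N, or if a joint passes its speed limit or range.

### The arm

A 6-joint arm with a two-finger parallel gripper is mounted at the origin on a cart in front of the work surface, level with it; the furniture and walls round the work are solid. World frame = base frame: x ahead of the robot, y to its left, z up, the work surface at z = 0. Lengths are in m, angles in rad, forces in N, time in s.
With the tool pointing down it reaches from about 0.15 to 0.775 m from the base axis. Payload 6.1 kg.
Tool frame: the origin (TCP) lies on the centre line of the jaws, within the pads' length; the fingertips stand 14 mm ahead of it and the grasp point (between the pads) lies 5 mm behind it; z points along the fingers, y is the line along which they close (so a half turn about z gives the same grasp; the last joint's range is limited). The gripper opens to 85 mm and grips with 20 to 120 N. Pads are 22 mm wide; open, the fingers measure 114 mm over their backs; the gripper's body (76 mm by 85 mm) begins 54 mm behind the grasp point. The pads swing forward as they close: fully open they stand 13 mm farther back than shut.
Start: joints at [-1.234, 0.126, -0.04, 1.405, 0, 1.571], TCP at [0.173, -0.495, 0.245] pointing down, gripper open.
Joint ranges: [-2.72, 2.72], [-0.95, 1.95], [-1.27, 1.35], [-1.78, 2.02], [-1.46, 1.47], [-3.14, 3.14]. Speed limits (rad/s): [2.39, 2.39, 3.01, 3.14, 3.14, 3.14].

### API

Orientations are given as a unit quaternion [x, y, z, w].
In Python, from bench import observe, get_image, job_done gives the robot as it stands.
- The arm moves only by the tool send_rows, never from a script. Its argument "rows" is a list of rows, each an object with "delta_pos": the shift along the tool's x, y, z in m, a list of three; "rotation": the turn, a rotation vector about the tool's x, y, z in degrees, a list of three; "fingers": the closure in counts, from 0 (fully open) to 255 (shut). A call has exactly 8 rows; each row shifts and turns the commanded pose from where the row before left it, along the tool's axes as they then stand; what a row does not reach is not made up. A row lasts 1/10 s, in which the tool goes at most 50 mm and 8.59 degrees, less where a joint would pass 70% of its speed; a pose out of reach is approached as far as the arm can. A call is refused whole if a number of a shift passes 0.05 or a number of a turn 8.59, either way. A call with a gripper value outside its range is refused whole. The fingers move at their own pace and stop on an object; the grip force is fixed at half the most. Time passes only in rows, so rows that do not move let the fingers close, or fill a call up. It gives the time, the measured TCP pose, the force, the opening and the grip force at its end, in the units of the state.
- observe(): the state, without advancing time (a new reading comes with each control period).
- get_image(name): name is "scene" or "top" or "wrist"; returns a dict with "color" (480x640x3 uint8, red, green, blue), "mtx" (3x3 intrinsics, pixels), "world_from_camera" (4x4, takes a point from camera to world coordinates). Camera axes: x right, y down, z forward; pixel columns grow to the right and rows downward; lengths in m; the calibration is good to about 2 mm. A picture is of the moment at which its call begins. There is no depth.
- job_done(): hands the job in; it is judged then, once.
The state is a dict: "time": time; "qpos": joint angles; "qvel": joint speeds; "joint_torque": joint torques, N m; "eef_pos": TCP position; "tcp_rot": TCP orientation; "ft_force": force on the tool from outside, world axes, zero at the start; "torque": the same for the moment, N m; "grip_width": finger opening in m; "gripper_force": force on a finger pad.
Only numpy, scipy, OpenCV 4.12 (cv2) and the standard library are available. Lean on these libraries where they do the work, as an engineer would, in place of code of your own. Each camera call takes 0.05 s, during which the arm holds its last target. There are 200 camera calls.

## Working session

There is one attempt and no reset: what is moved stays moved. The work goes in short steps, Python scripts to look and compute and a tool call to move; the robot and the scene stay as the last step left them, time stands still between calls to the robot, and variables do not carry over. Pictures are saved under pics/ and viewed, at most 10 in all, crops included, and the job is handed in when it is done.

Besides the shell and the picture viewer there is one more tool, called after "Emit:" as name(argument=value, ...) on one line, values as JSON. send_rows: Moves the arm, as the interface text tells. Its arguments: {"type":"object","properties":{"rows":{"type":"array","items":{"type":"object","properties":{"delta_pos":{"type":"array","items":{"type":"number"}},"rotation":{"type":"array","items":{"type":"number"}},"fingers":{"type":"number"}}}}},"required":["rows"]}

```bash
mkdir -p pics; cat > h.py <<'E'
import numpy as np, cv2
from bench import observe, get_image, job_done
def save(n,f):
    d=get_image(n); cv2.imwrite(f'pics/{f}.png',d['color'][:,:,::-1]); np.savez(f'pics/{f}.npz',K=d['mtx'],T=d['world_from_camera']); return d
def px(f,u,v,z):
    d=np.load(f'pics/{f}.npz'); r=d['T'][:3,:3]@np.linalg.solve(d['K'],[u,v,1.]); o=d['T'][:3,3]; return o+r*(z-o[2])/r[2]
def proj(f,p):
    d=np.load(f'pics/{f}.npz'); c=d['T'][:3,:3].T@(np.array(p)-d['T'][:3,3]); q=d['K']@c; return q[:2]/q[2]
E
python3 - <<'E'
from h import *
for n in ('scene','top'):
    save(n,n); d=np.load(f'pics/{n}.npz'); print(d['K'].round(1).tolist(),d['T'].round(3).tolist())
o=observe(); print({k:np.round(v,3).tolist() for k,v in o.items()})
E
```

```text
[[602.1, 0.0, 335.1], [0.0, 602.1, 244.6], [0.0, 0.0, 1.0]] [[-0.669, -0.315, 0.673, -0.213], [-0.743, 0.272, -0.611, 0.911], [0.009, -0.909, -0.416, 0.565], [0.0, 0.0, 0.0, 1.0]]
[[480.3, 0.0, 315.1], [0.0, 480.3, 250.7], [0.0, 0.0, 1.0]] [[0.019, -0.994, 0.111, 0.46], [-1.0, -0.02, -0.007, 0.194], [0.009, -0.111, -0.994, 1.066], [0.0, 0.0, 0.0, 1.0]]
{'time': 0.1, 'qpos': [-1.234, 0.126, -0.041, 1.405, 0.0, 1.571], 'qvel': [0.0, -0.002, 0.002, -0.0, 0.001, 0.0], 'joint_torque': [0.001, -43.691, 35.36, 0.014, 0.0, 0.0], 'eef_pos': [0.173, -0.495, 0.245], 'tcp_rot': [0.986, 0.168, -0.0, -0.001], 'ft_force': [-0.472, 0.83, 0.426], 'torque': [0.019, -0.018, -0.001], 'gripper_force': 0.0, 'grip_width': 0.085}
```

View pics/top.png

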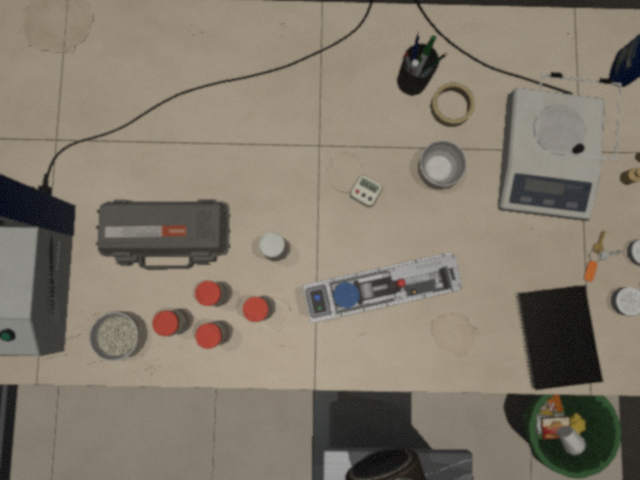

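View pics/scene.png

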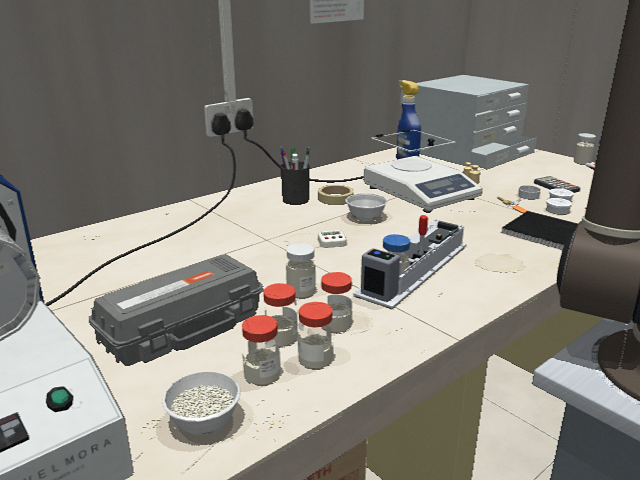

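```bash
python3 - <<'E'
from h import *
a=cv2.imread('pics/top.png')[240:330,235:470]
cv2.imwrite('pics/c1.png',cv2.resize(a,None,fx=3.4,fy=3.4,interpolation=cv2.INTER_CUBIC))
a=cv2.imread('pics/scene.png')[205:310,345:475]
cv2.imwrite('pics/c2.png',cv2.resize(a,None,fx=5.5,fy=5.5,interpolation=cv2.INTER_CUBIC))
print(px('top',256,308,.092),px('top',272,245,.092),px('top',347,294,.092),px('top',401,283,.11))
E
```

```text
[0.45101253 0.30405789 0.092     ] [0.57925813 0.27564302 0.092     ] [0.48260973 0.12132564 0.092     ] [0.50609277 0.01539885 0.11      ]
```

View pics/c1.png

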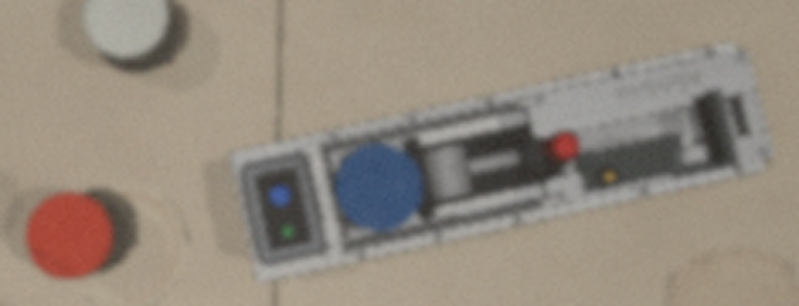

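View pics/c2.png

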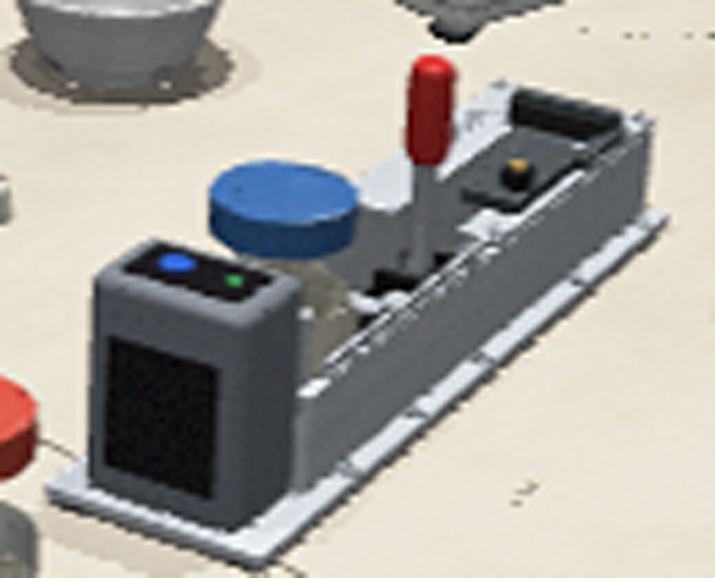

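```bash
python3 - <<'E'
from h import *
def c(u,v,z): return px('top',235+u/3.4,240+v/3.4,z)
P=[c(235,152,.004),c(257,278,.004),c(768,163,.004),c(742,43,.004)]
# fit: corners mag (-172,43),(-172,-43),(166,-43),(166,43)
M=np.array([[-.172,.043],[-.172,-.043],[.166,-.043],[.166,.043]])
for p in P: print(p.round(4))
W=np.array(P)[:,:2]; Mc=M.mean(0);Wc=W.mean(0)
U,S,V=np.linalg.svd((M-Mc).T@(W-Wc)); R=(U@V).T; t=Wc-R@Mc
print('len',np.linalg.norm(W[3]-W[0]),np.linalg.norm(W[2]-W[1]),np.linalg.norm(W[0]-W[1]),np.linalg.norm(W[2]-W[3]))
print('org',t,'yaw deg',np.degrees(np.arctan2(R[1,0],R[0,0])))
for n,p in dict(blue=c(379,186,.092),lever=c(565,147,.113),notchL=c(684,150,.056),notchR=c(698,150,.056),bufL=c(700,130,.061),bufR=c(735,130,.061),knob=c(609,177,.065)).items():
    print(n,p.round(4),(R.T@(p[:2]-t)).round(4))
red=c(70,235,.092);print('red',red)
# via scene check
for n,p in dict(lev=(345+432/5.5,205+62/5.5,.113),blue=(345+284/5.5,205+195/5.5,.092)).items():
    q=px('scene',*p);print(n,q.round(4),(R.T@(q[:2]-t)).round(4))
print(px('scene',337,281,.092))
np.savez('mag.npz',R=R,t=t)
E
```

```text
[0.5032 0.2097 0.004 ]
[0.4226 0.1937 0.004 ]
[ 0.5029 -0.137   0.004 ]
[ 0.5811 -0.1211  0.004 ]
len 0.3397445831222073 0.3403448934396499 0.08220227827820681 0.07979293278089405
org [0.50312517 0.03341533] yaw deg -76.67545142006782
blue [0.4812 0.1224 0.092 ] [-0.0916 -0.0009]
lever [0.5055 0.0156 0.113 ] [ 0.0179 -0.0018]
notchL [ 0.5078 -0.0688  0.056 ] [ 0.1005 -0.019 ]
notchR [ 0.508  -0.0775  0.056 ] [ 0.109  -0.0209]
bufL [ 0.5201 -0.0775  0.061 ] [ 0.1118 -0.0091]
bufR [ 0.5205 -0.0991  0.061 ] [ 0.133  -0.0136]
knob [ 0.49   -0.0203  0.065 ] [ 0.0493 -0.0252]
red [0.44876666 0.30481124 0.092     ]
lev [0.5039 0.0193 0.113 ] [ 0.0139 -0.0025]
blue [0.4894 0.1132 0.092 ] [-0.0809  0.005 ]
[0.44188815 0.31087299 0.092     ]
```

Emit:
send_rows(rows=[{"delta_pos":[0,0,0],"rotation":[0,0,6.0],"fingers":0},{"delta_pos":[0.0294,-0.0278,0.0057],"rotation":[0,0,0],"fingers":0},{"delta_pos":[0.0294,-0.0278,0.0057],"rotation":[0,0,0],"fingers":0},{"delta_pos":[0.0294,-0.0278,0.0057],"rotation":[0,0,0],"fingers":0},{"delta_pos":[0.0294,-0.0278,0.0057],"rotation":[0,0,0],"fingers":0},{"delta_pos":[0.0294,-0.0278,0.0057],"rotation":[0,0,0],"fingers":0},{"delta_pos":[0.0294,-0.0278,0.0057],"rotation":[0,0,0],"fingers":0},{"delta_pos":[0.0294,-0.0278,0.0057],"rotation":[0,0,0],"fingers":0}])

```text
time: 0.9
eef_pos: [0.3294, -0.2572, 0.205]
tcp_rot: [0.993, 0.116, -0.0, -0.0]
ft_force: [0.3, -0.6, 0.4]
grip_width: 0.0852
gripper_force: 0.0
```

Emit:
send_rows(rows=[{"delta_pos":[0.0294,-0.0278,0.0057],"rotation":[0,0,0],"fingers":0},{"delta_pos":[0.0294,-0.0278,0.0057],"rotation":[0,0,0],"fingers":0},{"delta_pos":[0.0294,-0.0278,0.0057],"rotation":[0,0,0],"fingers":0},{"delta_pos":[0.0294,-0.0278,0.0057],"rotation":[0,0,0],"fingers":0},{"delta_pos":[0.0294,-0.0278,0.0057],"rotation":[0,0,0],"fingers":0},{"delta_pos":[0.0294,-0.0278,0.0057],"rotation":[0,0,0],"fingers":0},{"delta_pos":[0.0294,-0.0278,0.0057],"rotation":[0,0,0],"fingers":0},{"delta_pos":[0,0,0],"rotation":[0,0,0],"fingers":0}])

```text
time: 1.7
eef_pos: [0.4859, -0.0187, 0.164]
tcp_rot: [0.993, 0.118, -0.001, -0.001]
ft_force: [0.1, -0.0, -0.8]
grip_width: 0.0855
gripper_force: 0.0
```

```bash
python3 - <<'E'
from h import *
d=save('wrist','w1')
o=observe(); print({k:np.round(v,4).tolist() for k,v in o.items()})
for n,p in dict(levertop=(.506,.015,.113),).items(): print(proj('w1',p))
T=np.load('pics/w1.npz');print(T['K'].round(1).tolist(),T['T'].round(3).tolist())
E
```

```text
{'time': 1.75, 'qpos': [-0.0418, 0.0654, -0.284, 1.2234, -0.0, 2.8639], 'qvel': [-0.0466, -0.0283, -0.0127, 0.0184, -0.0107, -0.0158], 'joint_torque': [1.396, -38.1645, 35.1962, -0.4181, 0.149, 0.1419], 'eef_pos': [0.4848, -0.0203, 0.1644], 'tcp_rot': [0.9931, 0.1177, -0.001, -0.0002], 'ft_force': [-0.4704, -1.2478, -0.1646], 'torque': [-0.0418, 0.025, 0.0051], 'gripper_force': 0.0, 'grip_width': 0.0853}
[271.18095389 231.0133225 ]
[[344.5, 0.0, 320.6], [0.0, 344.5, 239.2], [0.0, 0.0, 1.0]] [[0.235, -0.917, -0.322, 0.569], [-0.972, -0.223, -0.075, 0.002], [-0.003, 0.33, -0.944, 0.292], [0.0, 0.0, 0.0, 1.0]]
```

View pics/w1.png

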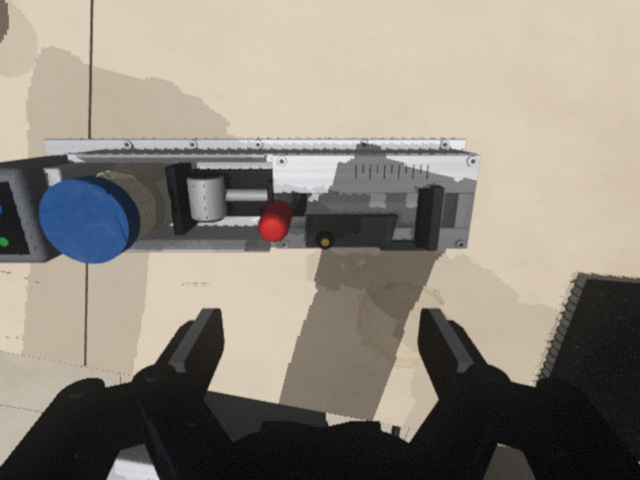

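Emit:
send_rows(rows=[{"delta_pos":[0.0142,-0.0137,0],"rotation":[0,0,0],"fingers":0},{"delta_pos":[0.0142,-0.0137,0],"rotation":[0,0,0],"fingers":0},{"delta_pos":[0,0,0.02],"rotation":[0,0,0],"fingers":0},{"delta_pos":[0,0,0.02],"rotation":[0,0,0],"fingers":0},{"delta_pos":[0,0,0.02],"rotation":[0,0,0],"fingers":0},{"delta_pos":[0,0,0.012],"rotation":[0,0,0],"fingers":0},{"delta_pos":[0,0,0],"rotation":[0,0,0],"fingers":0},{"delta_pos":[0,0,0],"rotation":[0,0,0],"fingers":0}])

```text
time: 2.55
eef_pos: [0.5059, 0.0106, 0.094]
tcp_rot: [0.993, 0.115, 0.0, 0.0]
ft_force: [-0.5, 0.1, -0.4]
grip_width: 0.0855
gripper_force: 0.0
```

```bash
python3 - <<'E'
from h import *
m=np.load('mag.npz');R=m['R'];t=m['t']+R@[0,-.0013]
for n,a in dict(lever=(272,230,.113),blue=(86,220,.1),gate_front=(306,230,.056),gate_rear=(395,232,.056),buf=(418,215,.061),buf0=(418,215,.056),buf2=(440,215,.061),bridge=(272,170,.05)).items():
    p=px('w1',*a); print(n,p.round(4),(R.T@(p[:2]-t)).round(4))
o=observe(); print({k:np.round(o[k],4).tolist() for k in ('eef_pos','tcp_rot','ft_force')}, R.T@(o['eef_pos'][:2]-t))
E
```

```text
lever [0.5067 0.0147 0.113 ] [0.0191 0.0004]
blue [0.4826 0.1219 0.1   ] [-0.0909  0.0018]
gate_front [ 0.4927 -0.0051  0.056 ] [ 0.0351 -0.0177]
gate_rear [ 0.5064 -0.0678  0.056 ] [ 0.0993 -0.0189]
buf [ 0.5233 -0.0781  0.061 ] [ 0.1132 -0.0047]
buf0 [ 0.5223 -0.0798  0.056 ] [ 0.1146 -0.0061]
buf2 [ 0.5269 -0.0929  0.061 ] [ 0.1284 -0.0047]
bridge [0.528  0.0275 0.05  ] [0.0115 0.0241]
{'eef_pos': [0.5059, 0.0106, 0.094], 'tcp_rot': [0.9933, 0.1154, 0.0, 0.0001], 'ft_force': [-0.4768, 0.0864, -0.4286]} [ 0.0228124  -0.00129903]
```

Emit:
send_rows(rows=[{"delta_pos":[0.001,-0.0017,0.001],"rotation":[0,0,0],"fingers":100},{"delta_pos":[0,0,0],"rotation":[0,0,0],"fingers":150},{"delta_pos":[0,0,0],"rotation":[0,0,0],"fingers":170},{"delta_pos":[0,0,0],"rotation":[0,0,0],"fingers":190},{"delta_pos":[0,0,0],"rotation":[0,0,0],"fingers":210},{"delta_pos":[0,0,0],"rotation":[0,0,0],"fingers":255},{"delta_pos":[0,0,0],"rotation":[0,0,0],"fingers":255},{"delta_pos":[0,0,0],"rotation":[0,0,0],"fingers":255}])

```text
time: 3.35
eef_pos: [0.5065, 0.0135, 0.093]
tcp_rot: [0.993, 0.116, 0.0, -0.001]
ft_force: [-2.1, 3.0, 4.8]
grip_width: 0.0163
gripper_force: 58.7
```

```bash
cat >> h.py <<'E'
def st():
    m=np.load('mag.npz');R=m['R'];t=m['t']+R@[0,-.0013]
    from scipy.spatial.transform import Rotation as Ro
    o=observe(); p=R.T@(o['eef_pos'][:2]-t); f=R.T@o['ft_force'][:2]; Rm=np.eye(3);Rm[:2,:2]=R
    print('t',o['time'],'mag mm',(p*1000).round(1),round(o['eef_pos'][2]*1000,1),'F',f.round(1),round(o['ft_force'][2],1),'w',round(o['grip_width'],4),'gf',round(o['gripper_force'],1),'toolinmag\n',(Rm.T@Ro.from_quat(o['tcp_rot']).as_matrix()).round(3),'q',np.round(o['qpos'],2),'world',o['eef_pos'].round(4))
E
python3 -c "from h import *;st()"
```

```text
t 3.35 mag mm [20.2  0. ] 93.0 F [-3.4 -1.4] 4.8 w 0.0163 gf 58.7 toolinmag
 [[ 0.     1.    -0.001]
 [ 1.    -0.     0.001]
 [ 0.001 -0.001 -1.   ]] q [ 0.03  0.14 -0.37  1.07  0.    2.94] world [0.5065 0.0135 0.093 ]
```

Emit:
send_rows(rows=[{"delta_pos":[0,0.006,0],"rotation":[0,0,0],"fingers":255},{"delta_pos":[0,0.012,0],"rotation":[0,0,0],"fingers":255},{"delta_pos":[0,0.012,0],"rotation":[0,0,0],"fingers":255},{"delta_pos":[0,0.012,0],"rotation":[0,0,0],"fingers":255},{"delta_pos":[0,0.012,0],"rotation":[0,0,0],"fingers":255},{"delta_pos":[0,0.012,0],"rotation":[0,0,0],"fingers":255},{"delta_pos":[0,0.006,0],"rotation":[0,0,0],"fingers":255},{"delta_pos":[0,0.002,0],"rotation":[0,0,0],"fingers":255}])

```text
time: 4.15
eef_pos: [0.5238, -0.0583, 0.093]
tcp_rot: [0.993, 0.116, 0.001, -0.001]
ft_force: [-1.4, 7.1, 5.8]
grip_width: 0.0165
gripper_force: 58.8
```

```bash
python3 -c "from h import *;st()"
```

```text
t 4.15 mag mm [94.   0.2] 93.0 F [-7.2  0.3] 5.8 w 0.0165 gf 58.8 toolinmag
 [[ 0.     1.    -0.003]
 [ 1.    -0.     0.001]
 [ 0.001 -0.003 -1.   ]] q [-0.11  0.17 -0.32  1.08  0.    2.8 ] world [ 0.5238 -0.0583  0.093 ]
```

Emit:
send_rows(rows=[{"delta_pos":[0,0.0025,0],"rotation":[0,0,0],"fingers":255},{"delta_pos":[0,0.0025,0],"rotation":[0,0,0],"fingers":255},{"delta_pos":[0,0.0025,0],"rotation":[0,0,0],"fingers":255},{"delta_pos":[0,0.0015,0],"rotation":[0,0,0],"fingers":255},{"delta_pos":[0,0.001,0],"rotation":[0,0,0],"fingers":255},{"delta_pos":[0,0.001,0],"rotation":[0,0,0],"fingers":255},{"delta_pos":[0,0.0005,0],"rotation":[0,0,0],"fingers":255},{"delta_pos":[0,0,0],"rotation":[0,0,0],"fingers":255}])

```text
time: 4.95
eef_pos: [0.5263, -0.0687, 0.0929]
tcp_rot: [0.993, 0.116, 0.001, -0.002]
ft_force: [-0.2, 7.2, 6.0]
grip_width: 0.016
gripper_force: 58.8
```

```bash
python3 -c "from h import *;st()"
```

```text
t 4.95 mag mm [104.7   0.3] 92.9 F [-7.1  1.4] 6.0 w 0.016 gf 58.8 toolinmag
 [[-0.     1.    -0.003]
 [ 1.     0.     0.001]
 [ 0.001 -0.003 -1.   ]] q [-0.13  0.18 -0.31  1.08  0.    2.78] world [ 0.5263 -0.0687  0.0929]
```

Emit:
send_rows(rows=[{"delta_pos":[0,0.0004,0],"rotation":[0,0,0],"fingers":255},{"delta_pos":[0,0.0004,0],"rotation":[0,0,0],"fingers":255},{"delta_pos":[0,0.0004,0],"rotation":[0,0,0],"fingers":255},{"delta_pos":[0,0.0003,0],"rotation":[0,0,0],"fingers":255},{"delta_pos":[0,0,0],"rotation":[0,0,0],"fingers":255},{"delta_pos":[0,0,0],"rotation":[0,0,0],"fingers":255},{"delta_pos":[0,0,0],"rotation":[0,0,0],"fingers":255},{"delta_pos":[0,0,0],"rotation":[0,0,0],"fingers":255}])

```text
time: 5.75
eef_pos: [0.5266, -0.0701, 0.0929]
tcp_rot: [0.993, 0.116, 0.001, -0.002]
ft_force: [-1.7, 7.8, 6.4]
grip_width: 0.0165
gripper_force: 58.8
```

```bash
python3 -c "from h import *;st()"
```

```text
t 5.75 mag mm [106.1   0.3] 92.9 F [-8.   0.1] 6.4 w 0.0165 gf 58.8 toolinmag
 [[-0.001  1.    -0.003]
 [ 1.     0.001  0.001]
 [ 0.001 -0.003 -1.   ]] q [-0.13  0.18 -0.31  1.08  0.    2.77] world [ 0.5266 -0.0701  0.0929]
```

Emit:
send_rows(rows=[{"delta_pos":[0,0.0004,0],"rotation":[0,0,0],"fingers":255},{"delta_pos":[0,0.0004,0],"rotation":[0,0,0],"fingers":255},{"delta_pos":[0,0.0004,0],"rotation":[0,0,0],"fingers":255},{"delta_pos":[0,0,0],"rotation":[0,0,0],"fingers":255},{"delta_pos":[0,0,0],"rotation":[0,0,0],"fingers":255},{"delta_pos":[0,0,0],"rotation":[0,0,0],"fingers":255},{"delta_pos":[0,0,0],"rotation":[0,0,0],"fingers":255},{"delta_pos":[0,0,0],"rotation":[0,0,0],"fingers":255}])

```text
time: 6.55
eef_pos: [0.5269, -0.0713, 0.0929]
tcp_rot: [0.993, 0.116, 0.001, -0.002]
ft_force: [-1.5, 7.8, 5.9]
grip_width: 0.0164
gripper_force: 58.8
```

```bash
python3 -c "from h import *;st()"
```

```text
t 6.55 mag mm [107.3   0.3] 92.9 F [-7.9  0.3] 5.9 w 0.0164 gf 58.8 toolinmag
 [[-0.001  1.    -0.003]
 [ 1.     0.001  0.001]
 [ 0.001 -0.003 -1.   ]] q [-0.14  0.18 -0.31  1.08  0.    2.77] world [ 0.5269 -0.0713  0.0929]
```

Emit:
send_rows(rows=[{"delta_pos":[0,0.0004,0],"rotation":[0,0,0],"fingers":255},{"delta_pos":[0,0.0004,0],"rotation":[0,0,0],"fingers":255},{"delta_pos":[0,0.0004,0],"rotation":[0,0,0],"fingers":255},{"delta_pos":[0,0,0],"rotation":[0,0,0],"fingers":255},{"delta_pos":[0,0,0],"rotation":[0,0,0],"fingers":255},{"delta_pos":[0,0,0],"rotation":[0,0,0],"fingers":255},{"delta_pos":[0,0,0],"rotation":[0,0,0],"fingers":255},{"delta_pos":[0,0,0],"rotation":[0,0,0],"fingers":255}])

```text
time: 7.35
eef_pos: [0.5272, -0.0724, 0.0929]
tcp_rot: [0.993, 0.116, 0.001, -0.002]
ft_force: [-0.7, 7.6, 6.0]
grip_width: 0.0161
gripper_force: 58.8
```

```bash
python3 -c "from h import *;st()"
```

```text
t 7.35 mag mm [108.5   0.3] 92.9 F [-7.6  1.1] 6.0 w 0.0161 gf 58.8 toolinmag
 [[-0.001  1.    -0.003]
 [ 1.     0.001  0.001]
 [ 0.001 -0.003 -1.   ]] q [-0.14  0.18 -0.31  1.08  0.    2.77] world [ 0.5272 -0.0724  0.0929]
```

Emit:
send_rows(rows=[{"delta_pos":[0,0.0004,0],"rotation":[0,0,0],"fingers":255},{"delta_pos":[0,0.0004,0],"rotation":[0,0,0],"fingers":255},{"delta_pos":[0,0.0004,0],"rotation":[0,0,0],"fingers":255},{"delta_pos":[0,0,0],"rotation":[0,0,0],"fingers":255},{"delta_pos":[0,0,0],"rotation":[0,0,0],"fingers":255},{"delta_pos":[0,0,0],"rotation":[0,0,0],"fingers":255},{"delta_pos":[0,0,0],"rotation":[0,0,0],"fingers":255},{"delta_pos":[0,0,0],"rotation":[0,0,0],"fingers":255}])

```text
time: 8.15
eef_pos: [0.5274, -0.0736, 0.0929]
tcp_rot: [0.993, 0.116, 0.001, -0.002]
ft_force: [-1.3, 8.0, 5.7]
grip_width: 0.0165
gripper_force: 58.8
```

```bash
python3 -c "from h import *;st()"
```

```text
t 8.15 mag mm [109.7   0.3] 92.9 F [-8.1  0.5] 5.7 w 0.0165 gf 58.8 toolinmag
 [[-0.001  1.    -0.003]
 [ 1.     0.001  0.001]
 [ 0.001 -0.003 -1.   ]] q [-0.14  0.18 -0.31  1.08  0.    2.77] world [ 0.5274 -0.0736  0.0929]
```

Emit:
send_rows(rows=[{"delta_pos":[0,0.0004,0],"rotation":[0,0,0],"fingers":255},{"delta_pos":[0,0.0004,0],"rotation":[0,0,0],"fingers":255},{"delta_pos":[0,0.0004,0],"rotation":[0,0,0],"fingers":255},{"delta_pos":[0,0,0],"rotation":[0,0,0],"fingers":255},{"delta_pos":[0,0,0],"rotation":[0,0,0],"fingers":255},{"delta_pos":[0,0,0],"rotation":[0,0,0],"fingers":255},{"delta_pos":[0,0,0],"rotation":[0,0,0],"fingers":255},{"delta_pos":[0,0,0],"rotation":[0,0,0],"fingers":255}])

```text
time: 8.95
eef_pos: [0.5277, -0.0745, 0.093]
tcp_rot: [0.993, 0.116, 0.001, -0.002]
ft_force: [-0.9, 8.7, 5.6]
grip_width: 0.0162
gripper_force: 58.9
```

```bash
python3 - <<'E'
from h import *
st(); save('wrist','w2'); print(proj('w2',[.527,-.0725,.06]))
a=cv2.imread('pics/w2.png')
cv2.imwrite('pics/w2c.png',cv2.resize(a[120:420,160:480],None,fx=2,fy=2,interpolation=cv2.INTER_CUBIC))
E
```

```text
t 8.95 mag mm [110.7   0.3] 93.0 F [-8.6  1.1] 5.6 w 0.0162 gf 58.9 toolinmag
 [[-0.001  1.    -0.004]
 [ 1.     0.001  0.002]
 [ 0.002 -0.004 -1.   ]] q [-0.14  0.18 -0.31  1.08  0.    2.77] world [ 0.5277 -0.0745  0.093 ]
[318.50560167 291.89818985]
```

View pics/w2c.png

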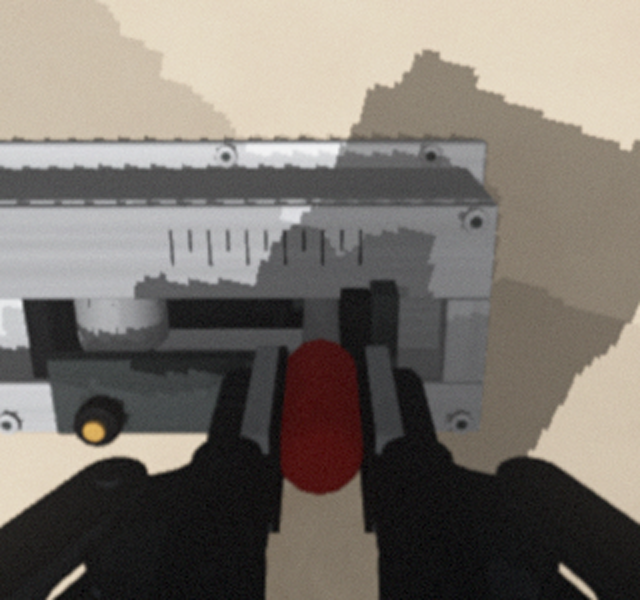

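Emit:
send_rows(rows=[{"delta_pos":[0,0.0003,0],"rotation":[0,0,0],"fingers":255},{"delta_pos":[0,0.0003,0],"rotation":[0,0,0],"fingers":255},{"delta_pos":[0,0,0],"rotation":[0,0,0],"fingers":255},{"delta_pos":[0,0,0],"rotation":[0,0,0],"fingers":255},{"delta_pos":[0,0,0],"rotation":[0,0,0],"fingers":255},{"delta_pos":[0,0,0],"rotation":[0,0,0],"fingers":255},{"delta_pos":[0,0,0],"rotation":[0,0,0],"fingers":255},{"delta_pos":[0,0,0],"rotation":[0,0,0],"fingers":255}])

```text
time: 9.8
eef_pos: [0.5277, -0.0746, 0.0929]
tcp_rot: [0.993, 0.117, 0.0, -0.002]
ft_force: [-2.1, 10.0, 6.9]
grip_width: 0.0161
gripper_force: 59.0
```

```bash
python3 -c "from h import *;st()"
```

```text
t 9.8 mag mm [110.8   0.3] 92.9 F [-10.2   0.3] 6.9 w 0.0161 gf 59.0 toolinmag
 [[-0.001  1.    -0.005]
 [ 1.     0.001  0.002]
 [ 0.002 -0.005 -1.   ]] q [-0.14  0.18 -0.31  1.08  0.01  2.76] world [ 0.5277 -0.0746  0.0929]
```

Emit:
send_rows(rows=[{"delta_pos":[0,-0.0012,0],"rotation":[0,0,0],"fingers":255},{"delta_pos":[0,-0.0013,0],"rotation":[0,0,0],"fingers":255},{"delta_pos":[0,0,0],"rotation":[0,0,0],"fingers":255},{"delta_pos":[-0.00288,0,5e-05],"rotation":[0,2.2,0],"fingers":255},{"delta_pos":[-0.00288,0,6e-05],"rotation":[0,2.2,0],"fingers":255},{"delta_pos":[-0.00288,0,5e-05],"rotation":[0,2.2,0],"fingers":255},{"delta_pos":[0,0,0],"rotation":[0,0,0],"fingers":255},{"delta_pos":[0,0,0],"rotation":[0,0,0],"fingers":255}])

```text
time: 10.6
eef_pos: [0.5185, -0.0749, 0.0924]
tcp_rot: [0.992, 0.116, 0.058, -0.008]
ft_force: [-1.4, 8.4, 4.8]
grip_width: 0.0161
gripper_force: 59.0
```

```bash
python3 -c "from h import *;st()"
```

```text
t 10.6 mag mm [108.9  -8.7] 92.4 F [-8.5  0.6] 4.8 w 0.0161 gf 59.0 toolinmag
 [[-0.     1.    -0.003]
 [ 0.993  0.001  0.117]
 [ 0.117 -0.003 -0.993]] q [-0.17  0.09 -0.43  0.95  0.05  2.74] world [ 0.5185 -0.0749  0.0924]
```

Emit:
send_rows(rows=[{"delta_pos":[-0.00288,0,5e-05],"rotation":[0,2.2,0],"fingers":255},{"delta_pos":[-0.00288,0,6e-05],"rotation":[0,2.2,0],"fingers":255},{"delta_pos":[-0.00288,0,5e-05],"rotation":[0,2.2,0],"fingers":255},{"delta_pos":[-0.00288,0,5e-05],"rotation":[0,2.2,0],"fingers":255},{"delta_pos":[0,0,0],"rotation":[0,0,0],"fingers":255},{"delta_pos":[0,0,0],"rotation":[0,0,0],"fingers":255},{"delta_pos":[0,0,0],"rotation":[0,0,0],"fingers":255},{"delta_pos":[0,0,0],"rotation":[0,0,0],"fingers":255}])

```text
time: 11.4
eef_pos: [0.5076, -0.0775, 0.0902]
tcp_rot: [0.984, 0.115, 0.134, -0.017]
ft_force: [-2.9, 8.3, 5.2]
grip_width: 0.0161
gripper_force: 59.1
```

```bash
python3 -c "from h import *;st()"
```

```text
t 11.4 mag mm [108.9 -19.9] 90.2 F [-8.7 -0.9] 5.2 w 0.0161 gf 59.1 toolinmag
 [[-0.     1.    -0.004]
 [ 0.964  0.001  0.267]
 [ 0.267 -0.003 -0.964]] q [-0.22 -0.03 -0.58  0.77  0.12  2.71] world [ 0.5076 -0.0775  0.0902]
```

Emit:
send_rows(rows=[{"delta_pos":[0,-0.0005,0],"rotation":[0,0,0],"fingers":255},{"delta_pos":[0,-0.0005,0],"rotation":[0,0,0],"fingers":255},{"delta_pos":[0,-0.0005,0],"rotation":[0,0,0],"fingers":255},{"delta_pos":[0,-0.0004,0],"rotation":[0,0,0],"fingers":255},{"delta_pos":[0,-0.0003,0],"rotation":[0,0,0],"fingers":255},{"delta_pos":[0,-0.0002,0],"rotation":[0,0,0],"fingers":255},{"delta_pos":[0,0,0],"rotation":[0,0,0],"fingers":255},{"delta_pos":[0,0,0],"rotation":[0,0,0],"fingers":255}])

```text
time: 12.2
eef_pos: [0.5071, -0.0753, 0.0902]
tcp_rot: [0.984, 0.115, 0.133, -0.017]
ft_force: [-2.2, 7.2, 6.1]
grip_width: 0.016
gripper_force: 59.1
```

```bash
python3 -c "from h import *;st()"
```

```text
t 12.2 mag mm [106.7 -19.9] 90.2 F [-7.5 -0.5] 6.1 w 0.016 gf 59.1 toolinmag
 [[-0.     1.    -0.003]
 [ 0.964  0.001  0.267]
 [ 0.267 -0.003 -0.964]] q [-0.21 -0.03 -0.59  0.77  0.12  2.71] world [ 0.5071 -0.0753  0.0902]
```

Emit:
send_rows(rows=[{"delta_pos":[0,-0.0003,0],"rotation":[0,0,0],"fingers":255},{"delta_pos":[0,-0.0003,0],"rotation":[0,0,0],"fingers":255},{"delta_pos":[0,-0.0003,0],"rotation":[0,0,0],"fingers":255},{"delta_pos":[0,-0.0003,0],"rotation":[0,0,0],"fingers":255},{"delta_pos":[0,0,0],"rotation":[0,0,0],"fingers":255},{"delta_pos":[0,0,0],"rotation":[0,0,0],"fingers":255},{"delta_pos":[0,0,0],"rotation":[0,0,0],"fingers":255},{"delta_pos":[0,0,0],"rotation":[0,0,0],"fingers":255}])

```text
time: 13.0
eef_pos: [0.507, -0.0747, 0.0902]
tcp_rot: [0.984, 0.115, 0.134, -0.016]
ft_force: [-2.6, 4.6, 5.3]
grip_width: 0.016
gripper_force: 59.0
```

```bash
python3 -c "from h import *;st()"
```

```text
t 13.0 mag mm [106.1 -19.8] 90.2 F [-5.1 -1.5] 5.3 w 0.016 gf 59.0 toolinmag
 [[-0.     1.    -0.002]
 [ 0.964  0.001  0.267]
 [ 0.267 -0.002 -0.964]] q [-0.21 -0.03 -0.59  0.77  0.12  2.71] world [ 0.507  -0.0747  0.0902]
```

Emit:
send_rows(rows=[{"delta_pos":[0,-0.0003,0],"rotation":[0,0,0],"fingers":255},{"delta_pos":[0,-0.0003,0],"rotation":[0,0,0],"fingers":255},{"delta_pos":[0,-0.0003,0],"rotation":[0,0,0],"fingers":255},{"delta_pos":[0,-0.0002,0],"rotation":[0,0,0],"fingers":255},{"delta_pos":[0,0,0],"rotation":[0,0,0],"fingers":255},{"delta_pos":[0,0,0],"rotation":[0,0,0],"fingers":255},{"delta_pos":[0,0,0],"rotation":[0,0,0],"fingers":255},{"delta_pos":[0,0,0],"rotation":[0,0,0],"fingers":255}])

```text
time: 13.8
eef_pos: [0.507, -0.0745, 0.0902]
tcp_rot: [0.984, 0.115, 0.134, -0.015]
ft_force: [-1.8, 3.0, 5.4]
grip_width: 0.0164
gripper_force: 59.1
```

```bash
python3 -c "from h import *;st()"
```

```text
t 13.8 mag mm [105.9 -19.8] 90.2 F [-3.3 -1.1] 5.4 w 0.0164 gf 59.1 toolinmag
 [[ 0.     1.     0.   ]
 [ 0.964 -0.     0.266]
 [ 0.266  0.    -0.964]] q [-0.21 -0.03 -0.59  0.77  0.11  2.72] world [ 0.507  -0.0745  0.0902]
```

Emit:
send_rows(rows=[{"delta_pos":[0,-0.0003,0],"rotation":[0,0,0],"fingers":255},{"delta_pos":[0,-0.0003,0],"rotation":[0,0,0],"fingers":255},{"delta_pos":[0,0,0],"rotation":[0,0,0],"fingers":190},{"delta_pos":[0,0,0],"rotation":[0,0,0],"fingers":150},{"delta_pos":[0,0,0],"rotation":[0,0,0],"fingers":100},{"delta_pos":[0,0,0],"rotation":[0,0,0],"fingers":100},{"delta_pos":[0,0,-0.01],"rotation":[0,0,0],"fingers":100},{"delta_pos":[0,0,-0.02],"rotation":[0,0,0],"fingers":50}])

```text
time: 14.6
eef_pos: [0.4976, -0.0755, 0.1179]
tcp_rot: [0.985, 0.115, 0.132, -0.016]
ft_force: [0.5, 0.1, 0.1]
grip_width: 0.0652
gripper_force: 0.0
```

```bash
python3 -c "from h import *;st()"
```

```text
t 14.6 mag mm [104.7 -29.2] 117.9 F [0.  0.5] 0.1 w 0.0652 gf 0.0 toolinmag
 [[ 0.001  1.    -0.001]
 [ 0.965 -0.     0.263]
 [ 0.263 -0.001 -0.965]] q [-0.21 -0.07 -0.55  0.84  0.11  2.71] world [ 0.4976 -0.0755  0.1179]
```

Emit:
send_rows(rows=[{"delta_pos":[0,0,-0.03],"rotation":[0,0,0],"fingers":0},{"delta_pos":[0,0,-0.02],"rotation":[0,-7.7,0],"fingers":0},{"delta_pos":[0,0,-0.02],"rotation":[0,-7.7,0],"fingers":0},{"delta_pos":[0,-0.02,0],"rotation":[0,0,0],"fingers":0},{"delta_pos":[0,-0.04,0],"rotation":[0,0,0],"fingers":0},{"delta_pos":[0,-0.045,0],"rotation":[0,0,0],"fingers":0},{"delta_pos":[0,-0.045,0],"rotation":[0,0,0],"fingers":0},{"delta_pos":[0,-0.03,0],"rotation":[0,0,-7.5],"fingers":0}])

```text
time: 15.4
eef_pos: [0.441, 0.0978, 0.1876]
tcp_rot: [0.983, 0.182, 0.0, -0.0]
ft_force: [1.1, 0.4, 0.9]
grip_width: 0.0853
gripper_force: 0.0
```

Emit:
send_rows(rows=[{"delta_pos":[0,0,0],"rotation":[0,0,-8.25],"fingers":0},{"delta_pos":[0,0,0],"rotation":[0,0,-8.25],"fingers":0},{"delta_pos":[0,0,0],"rotation":[0,0,-8.25],"fingers":0},{"delta_pos":[0,0,0],"rotation":[0,0,-8.25],"fingers":0},{"delta_pos":[0,0,0],"rotation":[0,0,-8.25],"fingers":0},{"delta_pos":[0,0,0],"rotation":[0,0,-8.25],"fingers":0},{"delta_pos":[0,0,0],"rotation":[0,0,-8.25],"fingers":0},{"delta_pos":[0,0,0],"rotation":[0,0,-8.25],"fingers":0}])

```text
time: 16.2
eef_pos: [0.4418, 0.0957, 0.1875]
tcp_rot: [0.725, 0.689, 0.0, 0.0]
ft_force: [0.4, 0.5, 0.1]
grip_width: 0.0855
gripper_force: 0.0
```

```bash
python3 -c "from h import *;st()"
```

```text
t 16.2 mag mm [-74.7 -44. ] 187.5 F [-0.4  0.5] 0.1 w 0.0855 gf 0.0 toolinmag
 [[-0.96   0.279  0.   ]
 [ 0.279  0.96   0.001]
 [ 0.     0.001 -1.   ]] q [ 0.21 -0.01 -0.31  1.27 -0.    1.83] world [0.4418 0.0957 0.1875]
```

Emit:
send_rows(rows=[{"delta_pos":[0,0,0],"rotation":[0,0,-8.1],"fingers":0},{"delta_pos":[0,0,0],"rotation":[0,0,-8.1],"fingers":0},{"delta_pos":[0.02,0.006,0],"rotation":[0,0,0],"fingers":0},{"delta_pos":[0.04,0.011,0],"rotation":[0,0,0],"fingers":0},{"delta_pos":[0.045,0.012,0],"rotation":[0,0,0],"fingers":0},{"delta_pos":[0.045,0.012,0],"rotation":[0,0,0],"fingers":0},{"delta_pos":[0.035,0.01,0],"rotation":[0,0,0],"fingers":0},{"delta_pos":[0,0,0],"rotation":[0,0,0],"fingers":0}])

```text
time: 17.0
eef_pos: [0.45, 0.2913, 0.187]
tcp_rot: [0.621, 0.784, 0.001, -0.0]
ft_force: [-0.4, -0.6, 0.0]
grip_width: 0.0855
gripper_force: 0.0
```

```bash
python3 - <<'E'
from h import *
st(); save('wrist','w3'); print(proj('w3',[.449,.305,.092]))
E
```

```text
t 17.0 mag mm [-263.2    9. ] 187.0 F [ 0.5 -0.5] 0.0 w 0.0855 gf 0.0 toolinmag
 [[-1.     0.001 -0.001]
 [ 0.001  1.     0.001]
 [ 0.001  0.001 -1.   ]] q [ 0.57  0.15 -0.14  1.28  0.    1.91] world [0.45   0.2913 0.187 ]
[323.2554909  231.82717448]
```

View pics/w3.png

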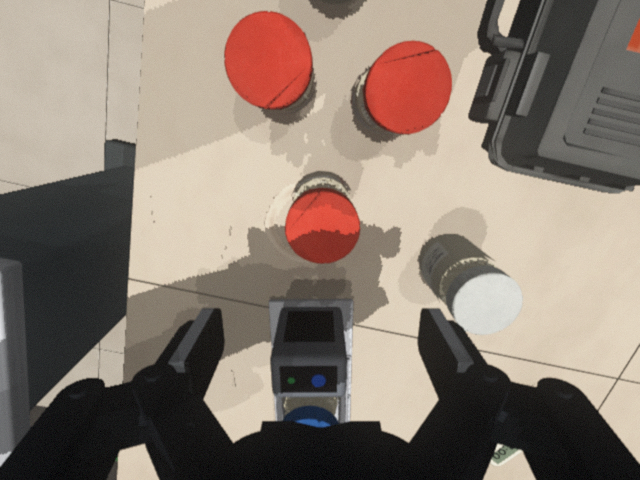

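Emit:
send_rows(rows=[{"delta_pos":[0.0146,0.0021,0],"rotation":[0,0,0],"fingers":0},{"delta_pos":[0,0,0.02],"rotation":[0,0,0],"fingers":0},{"delta_pos":[0,0,0.03],"rotation":[0,0,0],"fingers":0},{"delta_pos":[0,0,0.03],"rotation":[0,0,0],"fingers":0},{"delta_pos":[0,0,0.025],"rotation":[0,0,0],"fingers":0},{"delta_pos":[0,0,0.014],"rotation":[0,0,0],"fingers":0},{"delta_pos":[0,0,0],"rotation":[0,0,0],"fingers":0},{"delta_pos":[0,0,0],"rotation":[0,0,0],"fingers":0}])

```text
time: 17.85
eef_pos: [0.4489, 0.3019, 0.0685]
tcp_rot: [0.623, 0.782, 0.0, 0.0]
ft_force: [0.8, -0.1, 0.3]
grip_width: 0.0852
gripper_force: 0.0
```

```bash
python3 -c "from h import *;st()"
```

```text
t 17.85 mag mm [-273.7   10.4] 68.5 F [0.3 0.7] 0.3 w 0.0852 gf 0.0 toolinmag
 [[-1.     0.007 -0.   ]
 [ 0.007  1.     0.   ]
 [ 0.     0.    -1.   ]] q [ 0.59  0.21 -0.33  1.03  0.    1.94] world [0.4489 0.3019 0.0685]
```

Emit:
send_rows(rows=[{"delta_pos":[0.0035,0.0,0],"rotation":[0,0,0],"fingers":40},{"delta_pos":[0,0,0],"rotation":[0,0,0],"fingers":60},{"delta_pos":[0,0,0],"rotation":[0,0,0],"fingers":75},{"delta_pos":[0,0,0],"rotation":[0,0,0],"fingers":90},{"delta_pos":[0,0,0],"rotation":[0,0,0],"fingers":105},{"delta_pos":[0,0,0],"rotation":[0,0,0],"fingers":130},{"delta_pos":[0,0,0],"rotation":[0,0,0],"fingers":255},{"delta_pos":[0,0,0],"rotation":[0,0,0],"fingers":255}])

```text
time: 18.65
eef_pos: [0.4481, 0.3058, 0.0686]
tcp_rot: [0.622, 0.783, 0.0, 0.0]
ft_force: [-1.7, -0.9, 5.7]
grip_width: 0.0525
gripper_force: 62.6
```

```bash
python3 -c "from h import *;st()"
```

```text
t 18.65 mag mm [-277.8   10.5] 68.6 F [ 0.5 -1.8] 5.7 w 0.0525 gf 62.6 toolinmag
 [[-1.     0.006 -0.001]
 [ 0.006  1.     0.001]
 [ 0.001  0.001 -1.   ]] q [ 0.6   0.22 -0.32  1.03  0.    1.94] world [0.4481 0.3058 0.0686]
```

Emit:
send_rows(rows=[{"delta_pos":[0,0,-0.02],"rotation":[0,0,0],"fingers":255},{"delta_pos":[0,0,-0.035],"rotation":[0,0,0],"fingers":255},{"delta_pos":[0,0,-0.035],"rotation":[0,0,0],"fingers":255},{"delta_pos":[0,0,-0.035],"rotation":[0,0,0],"fingers":255},{"delta_pos":[-0.02,0,0],"rotation":[0,0,0],"fingers":255},{"delta_pos":[-0.04,0,0],"rotation":[0,0,0],"fingers":255},{"delta_pos":[-0.04,0,0],"rotation":[0,0,0],"fingers":255},{"delta_pos":[-0.04,0,0],"rotation":[0,0,0],"fingers":255}])

```text
time: 19.45
eef_pos: [0.4792, 0.168, 0.1924]
tcp_rot: [0.622, 0.783, -0.0, -0.0]
ft_force: [-0.1, 0.6, -1.5]
grip_width: 0.0525
gripper_force: 63.4
```

Emit:
send_rows(rows=[{"delta_pos":[-0.04,-0.003,0],"rotation":[0,0,0],"fingers":255},{"delta_pos":[-0.035,-0.003,0],"rotation":[0,0,0],"fingers":255},{"delta_pos":[-0.02,-0.003,0],"rotation":[0,0,0],"fingers":255},{"delta_pos":[-0.0118,0,0],"rotation":[0,0,0],"fingers":255},{"delta_pos":[0,0,0],"rotation":[0,0,0],"fingers":255},{"delta_pos":[0,0,0],"rotation":[0,0,0],"fingers":255},{"delta_pos":[0,0,0],"rotation":[0,0,0],"fingers":255},{"delta_pos":[0,0,0],"rotation":[0,0,0],"fingers":255}])

```text
time: 20.25
eef_pos: [0.4946, 0.0641, 0.1927]
tcp_rot: [0.622, 0.783, 0.0, -0.0]
ft_force: [0.3, -0.0, -1.4]
grip_width: 0.0528
gripper_force: 63.4
```

```bash
python3 - <<'E'
from h import *
st(); save('scene','s2');save('top','t2'); save('wrist','w4')
a=cv2.imread('pics/t2.png')[240:330,290:470];b=cv2.imread('pics/s2.png')[190:310,345:475]
b=cv2.resize(b,(390,360),interpolation=cv2.INTER_CUBIC)
w=cv2.resize(cv2.imread('pics/w4.png'),(400,300));a=cv2.resize(a,(400,200),interpolation=cv2.INTER_CUBIC)
o=np.zeros((500,790,3),np.uint8);o[:300,:400]=w;o[300:500,:400]=a;o[:360,400:]=b
cv2.imwrite('pics/m2.png',o)
E
```

```text
t 20.25 mag mm [-31.8   0. ] 192.7 F [0.1 0.3] -1.4 w 0.0528 gf 63.4 toolinmag
 [[-1.     0.004 -0.   ]
 [ 0.004  1.    -0.   ]
 [ 0.    -0.    -1.   ]] q [ 0.13  0.08 -0.2   1.29  0.    1.47] world [0.4946 0.0641 0.1927]
```

View pics/m2.png

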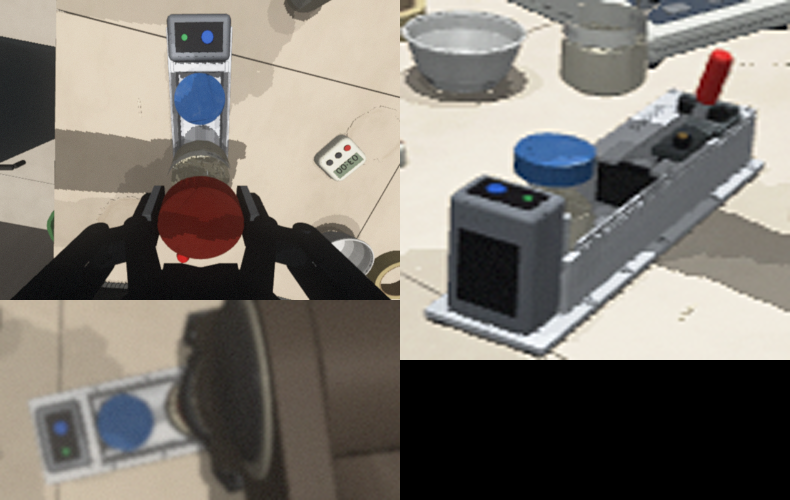

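Emit:
send_rows(rows=[{"delta_pos":[0,0,0.02],"rotation":[0,0,0],"fingers":255},{"delta_pos":[0,0,0.025],"rotation":[0,0,0],"fingers":255},{"delta_pos":[0,0,0.019],"rotation":[0,0,0],"fingers":255},{"delta_pos":[0,0,0.006],"rotation":[0,0,0],"fingers":255},{"delta_pos":[0,0,0.005],"rotation":[0,0,0],"fingers":255},{"delta_pos":[0,0,0.004],"rotation":[0,0,0],"fingers":255},{"delta_pos":[0,0,0],"rotation":[0,0,0],"fingers":255},{"delta_pos":[0,0,0],"rotation":[0,0,0],"fingers":255}])

```text
time: 21.2
eef_pos: [0.4951, 0.0632, 0.1145]
tcp_rot: [0.623, 0.783, 0.0, 0.0]
ft_force: [0.3, 0.5, -1.0]
grip_width: 0.0526
gripper_force: 63.4
```

```bash
python3 -c "from h import *;st()"
```

```text
t 21.2 mag mm [-30.8   0.3] 114.5 F [-0.4  0.4] -1.0 w 0.0526 gf 63.4 toolinmag
 [[-1.     0.006  0.   ]
 [ 0.006  1.     0.001]
 [-0.     0.001 -1.   ]] q [ 0.13  0.11 -0.35  1.11  0.    1.47] world [0.4951 0.0632 0.1145]
```

Emit:
send_rows(rows=[{"delta_pos":[0,0,0.004],"rotation":[0,0,0],"fingers":255},{"delta_pos":[0,0,0.004],"rotation":[0,0,0],"fingers":255},{"delta_pos":[0,0,0.004],"rotation":[0,0,0],"fingers":255},{"delta_pos":[0,0,0.004],"rotation":[0,0,0],"fingers":255},{"delta_pos":[0,0,0.004],"rotation":[0,0,0],"fingers":255},{"delta_pos":[0,0,0.004],"rotation":[0,0,0],"fingers":255},{"delta_pos":[0,0,0.004],"rotation":[0,0,0],"fingers":255},{"delta_pos":[0,0,0],"rotation":[0,0,0],"fingers":255}])

```text
time: 22.0
eef_pos: [0.4942, 0.0631, 0.0851]
tcp_rot: [0.623, 0.783, -0.0, -0.0]
ft_force: [-1.3, -0.3, -1.3]
grip_width: 0.0527
gripper_force: 63.4
```

```bash
python3 -c "from h import *;st()"
```

```text
t 22.0 mag mm [-30.9  -0.5] 85.1 F [-0.  -1.4] -1.3 w 0.0527 gf 63.4 toolinmag
 [[-1.     0.006 -0.   ]
 [ 0.006  1.    -0.001]
 [ 0.    -0.001 -1.   ]] q [ 0.13  0.13 -0.39  1.05  0.    1.47] world [0.4942 0.0631 0.0851]
```

Emit:
send_rows(rows=[{"delta_pos":[0,-0.0008,0.002],"rotation":[0,0,0],"fingers":255},{"delta_pos":[0,0,0.002],"rotation":[0,0,0],"fingers":255},{"delta_pos":[0,0,0.0015],"rotation":[0,0,0],"fingers":255},{"delta_pos":[0,0,0.001],"rotation":[0,0,0],"fingers":255},{"delta_pos":[0,0,0.0005],"rotation":[0,0,0],"fingers":255},{"delta_pos":[0,0,0.0005],"rotation":[0,0,0],"fingers":255},{"delta_pos":[0,0,0],"rotation":[0,0,0],"fingers":255},{"delta_pos":[0,0,0],"rotation":[0,0,0],"fingers":255}])

```text
time: 22.8
eef_pos: [0.4939, 0.063, 0.0783]
tcp_rot: [0.623, 0.783, 0.0, 0.0]
ft_force: [0.2, 0.2, -1.7]
grip_width: 0.0525
gripper_force: 63.4
```

```bash
python3 -c "from h import *;st()"
```

```text
t 22.8 mag mm [-30.9  -0.9] 78.3 F [-0.2  0.3] -1.7 w 0.0525 gf 63.4 toolinmag
 [[-1.     0.006 -0.   ]
 [ 0.006  1.     0.   ]
 [ 0.     0.    -1.   ]] q [ 0.13  0.13 -0.41  1.03  0.    1.47] world [0.4939 0.063  0.0783]
```

Emit:
send_rows(rows=[{"delta_pos":[0,0,0.0004],"rotation":[0,0,0],"fingers":255},{"delta_pos":[0,0,0.0004],"rotation":[0,0,0],"fingers":255},{"delta_pos":[0,0,0.0003],"rotation":[0,0,0],"fingers":255},{"delta_pos":[0,0,0.0003],"rotation":[0,0,0],"fingers":255},{"delta_pos":[0,0,0.0003],"rotation":[0,0,0],"fingers":255},{"delta_pos":[0,0,0],"rotation":[0,0,0],"fingers":255},{"delta_pos":[0,0,0],"rotation":[0,0,0],"fingers":255},{"delta_pos":[0,0,0],"rotation":[0,0,0],"fingers":255}])

```text
time: 23.6
eef_pos: [0.4939, 0.0629, 0.0766]
tcp_rot: [0.623, 0.783, 0.0, 0.0]
ft_force: [-0.6, -1.0, 0.4]
grip_width: 0.0525
gripper_force: 63.4
```

```bash
python3 -c "from h import *;st()"
```

```text
t 23.6 mag mm [-30.8  -0.9] 76.6 F [ 0.8 -0.8] 0.4 w 0.0525 gf 63.4 toolinmag
 [[-1.     0.006  0.   ]
 [ 0.006  1.     0.   ]
 [-0.     0.    -1.   ]] q [ 0.13  0.13 -0.41  1.03 -0.    1.47] world [0.4939 0.0629 0.0766]
```

Emit:
send_rows(rows=[{"delta_pos":[0,0,0.0002],"rotation":[0,0,0],"fingers":255},{"delta_pos":[0,0,0],"rotation":[0,0,0],"fingers":85},{"delta_pos":[0,0,0],"rotation":[0,0,0],"fingers":60},{"delta_pos":[0,0,0],"rotation":[0,0,0],"fingers":30},{"delta_pos":[0,0,0],"rotation":[0,0,0],"fingers":0},{"delta_pos":[0,0,0],"rotation":[0,0,0],"fingers":0},{"delta_pos":[0,0,-0.01],"rotation":[0,0,0],"fingers":0},{"delta_pos":[0,0,-0.02],"rotation":[0,0,0],"fingers":0}])

```text
time: 24.4
eef_pos: [0.4928, 0.0628, 0.1059]
tcp_rot: [0.623, 0.783, -0.001, -0.001]
ft_force: [0.6, 1.0, -0.6]
grip_width: 0.0854
gripper_force: 0.0
```

```bash
python3 -c "from h import *;st()"
```

```text
t 24.4 mag mm [-31.   -1.9] 105.9 F [-0.8  0.8] -0.6 w 0.0854 gf 0.0 toolinmag
 [[-1.     0.006 -0.   ]
 [ 0.006  1.    -0.003]
 [ 0.    -0.003 -1.   ]] q [ 0.13  0.11 -0.36  1.1   0.    1.47] world [0.4928 0.0628 0.1059]
```

Emit:
send_rows(rows=[{"delta_pos":[0,0,-0.03],"rotation":[0,0,0],"fingers":0},{"delta_pos":[0,0,-0.032],"rotation":[0,0,0],"fingers":0},{"delta_pos":[-0.034,-0.0096,0],"rotation":[0,0,0],"fingers":0},{"delta_pos":[-0.034,-0.0096,0],"rotation":[0,0,0],"fingers":0},{"delta_pos":[-0.034,-0.0096,0],"rotation":[0,0,0],"fingers":0},{"delta_pos":[-0.034,-0.0096,0],"rotation":[0,0,0],"fingers":0},{"delta_pos":[0,0,0],"rotation":[0,0,8.2],"fingers":0},{"delta_pos":[0,0,0],"rotation":[0,0,8.2],"fingers":0}])

```text
time: 25.2
eef_pos: [0.487, -0.0795, 0.1692]
tcp_rot: [0.731, 0.683, 0.0, 0.0]
ft_force: [-0.8, 0.6, -0.1]
grip_width: 0.0853
gripper_force: 0.0
```

Emit:
send_rows(rows=[{"delta_pos":[0,0,0],"rotation":[0,0,8.2],"fingers":0},{"delta_pos":[0,0,0],"rotation":[0,0,8.2],"fingers":0},{"delta_pos":[0,0,0],"rotation":[0,0,8.2],"fingers":0},{"delta_pos":[0,0,0],"rotation":[0,0,8.2],"fingers":0},{"delta_pos":[0,0,0],"rotation":[0,0,8.2],"fingers":0},{"delta_pos":[0,0,0],"rotation":[0,0,8.2],"fingers":0},{"delta_pos":[0,0,0],"rotation":[0,0,8.2],"fingers":0},{"delta_pos":[0,0,0],"rotation":[0,0,8.2],"fingers":0}])

```text
time: 26.0
eef_pos: [0.4871, -0.0782, 0.1692]
tcp_rot: [0.984, 0.179, 0.0, 0.0]
ft_force: [0.1, 0.2, 0.1]
grip_width: 0.0854
gripper_force: 0.0
```

Emit:
send_rows(rows=[{"delta_pos":[0,0,0],"rotation":[0,0,7.7],"fingers":0},{"delta_pos":[0,0,0],"rotation":[0,5.1,0],"fingers":0},{"delta_pos":[0,0,0],"rotation":[0,5.1,0],"fingers":0},{"delta_pos":[0,0,0],"rotation":[0,5.1,0],"fingers":0},{"delta_pos":[0,0,0],"rotation":[0,0,0],"fingers":0},{"delta_pos":[0,0,0],"rotation":[0,0,0],"fingers":0},{"delta_pos":[0,0,0],"rotation":[0,0,0],"fingers":0},{"delta_pos":[0,0,0],"rotation":[0,0,0],"fingers":0}])

```text
time: 26.8
eef_pos: [0.4879, -0.0782, 0.1687]
tcp_rot: [0.984, 0.115, 0.132, -0.015]
ft_force: [-0.2, -0.5, -0.7]
grip_width: 0.0853
gripper_force: 0.0
```

```bash
python3 - <<'E'
from h import *
st(); save('wrist','w5'); print(proj('w5',[.507,-.0745,.0902]))
E
```

```text
t 26.8 mag mm [105.1 -39.2] 168.7 F [ 0.4 -0.4] -0.7 w 0.0853 gf 0.0 toolinmag
 [[ 0.     1.    -0.   ]
 [ 0.965 -0.     0.263]
 [ 0.263 -0.    -0.965]] q [-0.23 -0.11 -0.48  0.96  0.12  2.7 ] world [ 0.4879 -0.0782  0.1687]
[323.38581391 259.66368361]
```

View pics/w5.png

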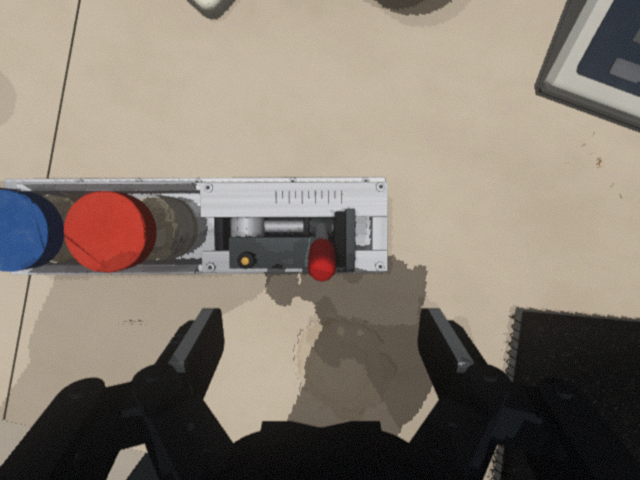

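Emit:
send_rows(rows=[{"delta_pos":[-0.0019,0.0011,0.01],"rotation":[0,0,0],"fingers":0},{"delta_pos":[0,0,0.02],"rotation":[0,0,0],"fingers":0},{"delta_pos":[0,0,0.02],"rotation":[0,0,0],"fingers":0},{"delta_pos":[0,0,0.02],"rotation":[0,0,0],"fingers":0},{"delta_pos":[0,0,0.011],"rotation":[0,0,0],"fingers":60},{"delta_pos":[0,0,0],"rotation":[0,0,0],"fingers":100},{"delta_pos":[0,0,0],"rotation":[0,0,0],"fingers":120},{"delta_pos":[0,0,0],"rotation":[0,0,0],"fingers":130}])

```text
time: 27.65
eef_pos: [0.5069, -0.0749, 0.0907]
tcp_rot: [0.984, 0.115, 0.133, -0.015]
ft_force: [0.5, -0.0, -0.1]
grip_width: 0.0418
gripper_force: 0.0
```

```bash
python3 -c "from h import *;st()"
```

```text
t 27.65 mag mm [106.3 -20. ] 90.7 F [0.1 0.5] -0.1 w 0.0418 gf 0.0 toolinmag
 [[ 0.     1.     0.001]
 [ 0.964 -0.001  0.265]
 [ 0.265  0.001 -0.964]] q [-0.21 -0.03 -0.59  0.78  0.11  2.71] world [ 0.5069 -0.0749  0.0907]
```

Emit:
send_rows(rows=[{"delta_pos":[0,0,0],"rotation":[0,0,0],"fingers":160},{"delta_pos":[0,0,0],"rotation":[0,0,0],"fingers":180},{"delta_pos":[0,0,0],"rotation":[0,0,0],"fingers":200},{"delta_pos":[0,0,0],"rotation":[0,0,0],"fingers":220},{"delta_pos":[0,0,0],"rotation":[0,0,0],"fingers":255},{"delta_pos":[0,0,0],"rotation":[0,0,0],"fingers":255},{"delta_pos":[0,0,0],"rotation":[0,0,0],"fingers":255},{"delta_pos":[0,0,0],"rotation":[0,0,0],"fingers":255}])

```text
time: 28.45
eef_pos: [0.5065, -0.0746, 0.0905]
tcp_rot: [0.984, 0.115, 0.133, -0.016]
ft_force: [-2.0, 0.4, 5.7]
grip_width: 0.0165
gripper_force: 58.4
```

```bash
python3 -c "from h import *;st()"
```

```text
t 28.45 mag mm [105.9 -20.3] 90.5 F [-0.9 -1.8] 5.7 w 0.0165 gf 58.4 toolinmag
 [[ 0.     1.    -0.   ]
 [ 0.964 -0.     0.265]
 [ 0.265 -0.    -0.964]] q [-0.21 -0.03 -0.59  0.78  0.11  2.71] world [ 0.5065 -0.0746  0.0905]
```

Emit:
send_rows(rows=[{"delta_pos":[0,0.0006,0],"rotation":[0,0,0],"fingers":255},{"delta_pos":[0,0.0006,0],"rotation":[0,0,0],"fingers":255},{"delta_pos":[0,0.0006,0],"rotation":[0,0,0],"fingers":255},{"delta_pos":[0,0.0006,0],"rotation":[0,0,0],"fingers":255},{"delta_pos":[0,0.0006,0],"rotation":[0,0,0],"fingers":255},{"delta_pos":[0,0.0004,0],"rotation":[0,0,0],"fingers":255},{"delta_pos":[0,0,0],"rotation":[0,0,0],"fingers":255},{"delta_pos":[0,0,0],"rotation":[0,0,0],"fingers":255}])

```text
time: 29.25
eef_pos: [0.507, -0.0765, 0.0905]
tcp_rot: [0.984, 0.115, 0.133, -0.017]
ft_force: [-4.9, 7.7, 7.9]
grip_width: 0.0162
gripper_force: 58.8
```

```bash
python3 -c "from h import *;st()"
```

```text
t 29.25 mag mm [107.8 -20.2] 90.5 F [-8.6 -3. ] 7.9 w 0.0162 gf 58.8 toolinmag
 [[-0.     1.    -0.004]
 [ 0.964  0.001  0.265]
 [ 0.265 -0.003 -0.964]] q [-0.21 -0.03 -0.58  0.78  0.12  2.71] world [ 0.507  -0.0765  0.0905]
```

Emit:
send_rows(rows=[{"delta_pos":[0,0.0006,0],"rotation":[0,0,0],"fingers":255},{"delta_pos":[0,0.0005,0],"rotation":[0,0,0],"fingers":255},{"delta_pos":[0,0,0],"rotation":[0,0,0],"fingers":255},{"delta_pos":[0.00288,0,5e-05],"rotation":[0,-2.2,0],"fingers":255},{"delta_pos":[0.00288,0,6e-05],"rotation":[0,-2.2,0],"fingers":255},{"delta_pos":[0.00288,0,5e-05],"rotation":[0,-2.2,0],"fingers":255},{"delta_pos":[0,0,0],"rotation":[0,0,0],"fingers":255},{"delta_pos":[0,0,0],"rotation":[0,0,0],"fingers":255}])

```text
time: 30.05
eef_pos: [0.5158, -0.0756, 0.0924]
tcp_rot: [0.99, 0.116, 0.076, -0.011]
ft_force: [-3.7, 5.6, 8.8]
grip_width: 0.016
gripper_force: 59.2
```

```bash
python3 -c "from h import *;st()"
```

```text
t 30.05 mag mm [109.  -11.5] 92.4 F [-6.3 -2.3] 8.8 w 0.016 gf 59.2 toolinmag
 [[-0.001  1.    -0.003]
 [ 0.988  0.001  0.152]
 [ 0.152 -0.003 -0.988]] q [-0.18  0.06 -0.47  0.91  0.06  2.73] world [ 0.5158 -0.0756  0.0924]
```

Emit:
send_rows(rows=[{"delta_pos":[0.00288,0,5e-05],"rotation":[0,-2.2,0],"fingers":255},{"delta_pos":[0.00288,0,6e-05],"rotation":[0,-2.2,0],"fingers":255},{"delta_pos":[0.00288,0,5e-05],"rotation":[0,-2.2,0],"fingers":255},{"delta_pos":[0.00288,0,5e-05],"rotation":[0,-2.2,0],"fingers":255},{"delta_pos":[0,0,0],"rotation":[0,0,0],"fingers":255},{"delta_pos":[0,0,0],"rotation":[0,0,0],"fingers":255},{"delta_pos":[0,0,0],"rotation":[0,0,0],"fingers":255},{"delta_pos":[0,0,0],"rotation":[0,0,0],"fingers":255}])

```text
time: 30.85
eef_pos: [0.5268, -0.0729, 0.0933]
tcp_rot: [0.993, 0.116, -0.0, -0.002]
ft_force: [-2.1, 7.1, 8.1]
grip_width: 0.0163
gripper_force: 59.1
```

```bash
python3 -c "from h import *;st()"
```

```text
t 30.85 mag mm [ 1.089e+02 -1.000e-01] 93.3 F [-7.4 -0.4] 8.1 w 0.0163 gf 59.1 toolinmag
 [[-0.001  1.    -0.003]
 [ 1.     0.001 -0.   ]
 [-0.    -0.003 -1.   ]] q [-0.14  0.18 -0.31  1.08  0.    2.77] world [ 0.5268 -0.0729  0.0933]
```

Emit:
send_rows(rows=[{"delta_pos":[0.0002,-0.002,0],"rotation":[0,0,0],"fingers":255},{"delta_pos":[0,-0.004,0],"rotation":[0,0,0],"fingers":255},{"delta_pos":[0,-0.004,0],"rotation":[0,0,0],"fingers":255},{"delta_pos":[0,-0.004,0],"rotation":[0,0,0],"fingers":255},{"delta_pos":[0,-0.004,0],"rotation":[0,0,0],"fingers":255},{"delta_pos":[0,-0.004,0],"rotation":[0,0,0],"fingers":255},{"delta_pos":[0,-0.002,0],"rotation":[0,0,0],"fingers":255},{"delta_pos":[0,0,0],"rotation":[0,0,0],"fingers":255}])

```text
time: 31.65
eef_pos: [0.5213, -0.0495, 0.0933]
tcp_rot: [0.993, 0.116, -0.0, -0.001]
ft_force: [-2.8, 6.4, 8.1]
grip_width: 0.0161
gripper_force: 59.0
```

```bash
python3 -c "from h import *;st()"
```

```text
t 31.65 mag mm [84.9 -0.1] 93.3 F [-6.9 -1.2] 8.1 w 0.0161 gf 59.0 toolinmag
 [[-0.001  1.    -0.003]
 [ 1.     0.001 -0.   ]
 [-0.    -0.003 -1.   ]] q [-0.1   0.17 -0.33  1.08  0.    2.81] world [ 0.5213 -0.0495  0.0933]
```

Emit:
send_rows(rows=[{"delta_pos":[0,-0.001,0],"rotation":[0,0,0],"fingers":255},{"delta_pos":[0,-0.001,0],"rotation":[0,0,0],"fingers":255},{"delta_pos":[0,-0.001,0],"rotation":[0,0,0],"fingers":255},{"delta_pos":[0,-0.001,0],"rotation":[0,0,0],"fingers":255},{"delta_pos":[0,-0.001,0],"rotation":[0,0,0],"fingers":255},{"delta_pos":[0,-0.001,0],"rotation":[0,0,0],"fingers":255},{"delta_pos":[0,0,0],"rotation":[0,0,0],"fingers":255},{"delta_pos":[0,0,0],"rotation":[0,0,0],"fingers":255}])

```text
time: 32.45
eef_pos: [0.5201, -0.0443, 0.0933]
tcp_rot: [0.993, 0.116, -0.0, -0.001]
ft_force: [-2.6, 4.5, 7.5]
grip_width: 0.0159
gripper_force: 59.0
```

```bash
python3 -c "from h import *;st()"
```

```text
t 32.45 mag mm [79.6 -0.1] 93.3 F [-5.  -1.5] 7.5 w 0.0159 gf 59.0 toolinmag
 [[-0.     1.    -0.002]
 [ 1.     0.    -0.001]
 [-0.001 -0.002 -1.   ]] q [-0.09  0.17 -0.33  1.08  0.    2.82] world [ 0.5201 -0.0443  0.0933]
```

Emit:
send_rows(rows=[{"delta_pos":[0,-0.0008,0],"rotation":[0,0,0],"fingers":255},{"delta_pos":[0,-0.0008,0],"rotation":[0,0,0],"fingers":255},{"delta_pos":[0,-0.0008,0],"rotation":[0,0,0],"fingers":255},{"delta_pos":[0,-0.0006,0],"rotation":[0,0,0],"fingers":255},{"delta_pos":[0,-0.0006,0],"rotation":[0,0,0],"fingers":255},{"delta_pos":[0,-0.0004,0],"rotation":[0,0,0],"fingers":255},{"delta_pos":[0,0,0],"rotation":[0,0,0],"fingers":255},{"delta_pos":[0,0,0],"rotation":[0,0,0],"fingers":255}])

```text
time: 33.25
eef_pos: [0.5191, -0.0406, 0.0933]
tcp_rot: [0.993, 0.116, -0.0, -0.001]
ft_force: [-3.4, 5.9, 8.6]
grip_width: 0.0161
gripper_force: 59.0
```

```bash
python3 -c "from h import *;st()"
```

```text
t 33.25 mag mm [75.7 -0.2] 93.3 F [-6.5 -1.9] 8.6 w 0.0161 gf 59.0 toolinmag
 [[-0.     1.    -0.002]
 [ 1.     0.    -0.001]
 [-0.001 -0.002 -1.   ]] q [-0.08  0.16 -0.33  1.08  0.    2.83] world [ 0.5191 -0.0406  0.0933]
```

Noise of about 1–2 N; continue in small steps until the force is taken by the jars.

Emit:
send_rows(rows=[{"delta_pos":[0,-0.0005,0],"rotation":[0,0,0],"fingers":255},{"delta_pos":[0,-0.0005,0],"rotation":[0,0,0],"fingers":255},{"delta_pos":[0,-0.0005,0],"rotation":[0,0,0],"fingers":255},{"delta_pos":[0,-0.0005,0],"rotation":[0,0,0],"fingers":255},{"delta_pos":[0,0,0],"rotation":[0,0,0],"fingers":255},{"delta_pos":[0,0,0],"rotation":[0,0,0],"fingers":255},{"delta_pos":[0,0,0],"rotation":[0,0,0],"fingers":255},{"delta_pos":[0,0,0],"rotation":[0,0,0],"fingers":255}])

```text
time: 34.05
eef_pos: [0.5187, -0.0387, 0.0933]
tcp_rot: [0.993, 0.116, -0.0, -0.001]
ft_force: [-2.6, 4.8, 8.0]
grip_width: 0.0161
gripper_force: 59.0
```

```bash
python3 -c "from h import *;st()"
```

```text
t 34.05 mag mm [73.7 -0.2] 93.3 F [-5.2 -1.4] 8.0 w 0.0161 gf 59.0 toolinmag
 [[-0.     1.    -0.002]
 [ 1.     0.    -0.001]
 [-0.001 -0.002 -1.   ]] q [-0.08  0.16 -0.33  1.08  0.    2.83] world [ 0.5187 -0.0387  0.0933]
```

Emit:
send_rows(rows=[{"delta_pos":[0,-0.0004,0],"rotation":[0,0,0],"fingers":255},{"delta_pos":[0,-0.0004,0],"rotation":[0,0,0],"fingers":255},{"delta_pos":[0,-0.0004,0],"rotation":[0,0,0],"fingers":255},{"delta_pos":[0,-0.0004,0],"rotation":[0,0,0],"fingers":255},{"delta_pos":[0,0,0],"rotation":[0,0,0],"fingers":255},{"delta_pos":[0,0,0],"rotation":[0,0,0],"fingers":255},{"delta_pos":[0,0,0],"rotation":[0,0,0],"fingers":255},{"delta_pos":[0,0,0],"rotation":[0,0,0],"fingers":255}])

```text
time: 34.85
eef_pos: [0.5186, -0.0383, 0.0933]
tcp_rot: [0.993, 0.116, -0.0, 0.001]
ft_force: [-1.1, -0.7, 6.3]
grip_width: 0.0164
gripper_force: 59.0
```

```bash
python3 -c "from h import *;st()"
```

```text
t 34.85 mag mm [73.4 -0.1] 93.3 F [ 0.4 -1.2] 6.3 w 0.0164 gf 59.0 toolinmag
 [[ 0.001  1.     0.001]
 [ 1.    -0.001 -0.001]
 [-0.001  0.001 -1.   ]] q [-0.07  0.16 -0.34  1.07 -0.    2.84] world [ 0.5186 -0.0383  0.0933]
```

Emit:
send_rows(rows=[{"delta_pos":[0,0,0],"rotation":[0,0,0],"fingers":200},{"delta_pos":[0,0,0],"rotation":[0,0,0],"fingers":170},{"delta_pos":[0,0,0],"rotation":[0,0,0],"fingers":120},{"delta_pos":[0,0,0],"rotation":[0,0,0],"fingers":80},{"delta_pos":[0,0,0],"rotation":[0,0,0],"fingers":60},{"delta_pos":[0,0,-0.01],"rotation":[0,0,0],"fingers":60},{"delta_pos":[0,0,-0.03],"rotation":[0,0,0],"fingers":60},{"delta_pos":[0,0,-0.04],"rotation":[0,0,0],"fingers":60}])

```text
time: 35.65
eef_pos: [0.5172, -0.0378, 0.1723]
tcp_rot: [0.993, 0.116, -0.003, -0.0]
ft_force: [0.1, -0.1, 0.3]
grip_width: 0.0654
gripper_force: 0.0
```

Emit:
send_rows(rows=[{"delta_pos":[-0.02,0,-0.02],"rotation":[0,0,0],"fingers":60},{"delta_pos":[-0.04,0,0],"rotation":[0,0,0],"fingers":60},{"delta_pos":[-0.04,0,0],"rotation":[0,0,0],"fingers":60},{"delta_pos":[-0.02,0,0],"rotation":[0,0,0],"fingers":60},{"delta_pos":[0,0,0],"rotation":[0,0,0],"fingers":60},{"delta_pos":[0,0,0],"rotation":[0,0,0],"fingers":60},{"delta_pos":[0,0,0],"rotation":[0,0,0],"fingers":60},{"delta_pos":[0,0,0],"rotation":[0,0,0],"fingers":60}])

```text
time: 36.45
eef_pos: [0.4026, -0.0654, 0.1926]
tcp_rot: [0.993, 0.116, -0.001, 0.0]
ft_force: [0.8, -0.5, 0.4]
grip_width: 0.0652
gripper_force: 0.0
```

```bash
python3 - <<'E'
from h import *
st(); save('scene','s3');save('wrist','w6')
b=cv2.imread('pics/s3.png')[190:310,345:475]
o=np.zeros((360,790,3),np.uint8);o[:300,:400]=cv2.resize(cv2.imread('pics/w6.png'),(400,300));o[:360,400:]=cv2.resize(b,(390,360),interpolation=cv2.INTER_CUBIC)
cv2.imwrite('pics/m3.png',o)
E
```

```text
t 36.45 mag mm [  72.9 -119.3] 192.6 F [0.7 0.6] 0.4 w 0.0652 gf 0.0 toolinmag
 [[-0.     1.    -0.   ]
 [ 1.     0.    -0.002]
 [-0.002 -0.    -1.   ]] q [-0.16 -0.09 -0.37  1.29 -0.    2.75] world [ 0.4026 -0.0654  0.1926]
```

View pics/m3.png

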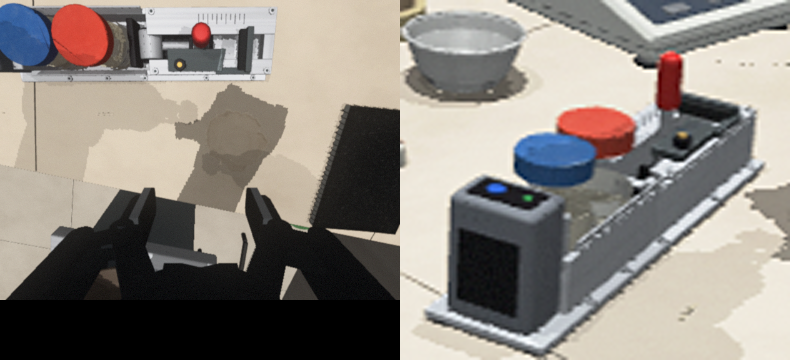

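Both jars stand upright and pressed together (wrist view: caps touching at about (52,35)), with the lever upright and the robot clear.

```bash
python3 -c "from h import *;print(job_done())"
```

```text
the job is handed in; nothing more can be done
None
```

The red-capped jar is loaded behind the blue one with the follower pressing both against the stop and the lever upright, and the job was handed in at about 36 s; no verdict came back.

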